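Press the ink tin shut

ROBOT

A 6-joint arm with a two-finger parallel gripper is mounted at the origin on the work surface. World frame = base frame: x ahead of the robot, y to its left, z up, the work surface at z = 0. Lengths are in mm, angles in rad, forces in N, time in s.
With the tool pointing down it reaches from about 300 to 775 mm from the base axis. Payload 14.6 kg.
Tool frame: the origin (TCP) lies between the finger pads, 19 mm behind the fingertips; this is the grasp point; z points along the fingers, y is the line along which they close (so a half turn about z gives the same grasp; the last joint's range is limited). The gripper opens to 94 mm and grips with 3 to 60 N. Pads are 16 mm wide; open, the fingers measure 119 mm over their backs; the gripper's body (75 mm by 177 mm) begins 78 mm behind the grasp point.
Start: joints at [1.051, 0.3, 1.521, -0, 1.321, -0.067], TCP at [240.613, 494.565, 224.246] pointing down, gripper open.
Joint ranges: [-3.03, 3.03], [-0.79, 2.21], [0.23, 2.52], [-1.04, 4.18], [0, 3.07], [-2.55, 2.55]. Speed limits (rad/s): [2.22, 2.22, 2.57, 3.14, 3.14, 3.14].

INTERFACE

Orientations are given as [roll, pitch, yaw] about the fixed x, y, z axes, in that order (R = Rz(yaw) Ry(pitch) Rx(roll)).
In Python, from cell import manip, cams, job gives the robot as it stands.
- The arm moves only by the tool jog_arm, never from a script. Its argument "commands" is a list of rows, each an object of numbers: "dx", "dy", "dz": the shift along the tool's x, y, z each as a share of 40 mm, from -1 to 1; "ax", "ay", "az": the turn, a rotation vector about the tool's x, y, z each as a share of 10 degrees, from -1 to 1; "gripper": the closure, from 0 (fully open) to 1 (shut). A call has 1 to 10 rows; each row shifts and turns the commanded pose from where the row before left it, along the tool's axes as they then stand; what a row does not reach is not made up. A row lasts 1/8 s, in which the tool goes at most 62.5 mm and 10.7 degrees, less where a joint would pass 70% of its speed; a pose out of reach is approached as far as the arm can. A call with a number of a shift or a turn outside -1 to 1 is refused whole. A call with a gripper value outside its range is refused whole. The fingers move at their own pace and stop on an object; "squeeze" is the grip in N (left out, the last holds). Time passes only in rows, so rows that do not move let the fingers close. It gives the time, the measured TCP pose, the force, the opening and the grip force at its end, in the units of the state.
- manip.read_state(): the state, without advancing time (a new reading comes with each control period).
- cams.camera(name): name is "side" or "top"; returns a dict with "image" (400x640x3 uint8, red, green, blue), "fx", "fy", "cx", "cy" (pixels), "dist_coeffs" ([k1, k2, p1, p2, k3] as OpenCV has them; the pictures are not rectified), "world_to_cam" (4x4, takes a point from world to camera coordinates). Camera axes: x right, y down, z forward; pixel columns grow to the right and rows downward; lengths in mm; the calibration is good to about 2 mm. A picture is of the moment at which its call begins. There is no depth.
- job.sign_off(): hands the job in; it is judged then, once.
The state is a dict: "clock": time; "joints": joint angles; "qd": joint speeds; "effort": joint torques, N m; "eef_pos": TCP position; "eef_rot": TCP orientation; "wrist_force": force on the tool from outside, world axes, zero at the start; "moment": the same for the moment, N m; "finger_gap": finger opening in mm; "finger_force": force on a finger pad.
Only numpy, scipy, OpenCV 4.12 (cv2) and the standard library are available. Lean on these libraries where they do the work, as an engineer would, in place of code of your own. Each camera call takes 0.05 s, during which the arm holds its last target. There are 200 camera calls.

TASK

Four ink tins stand on the print-shop bench with their press-in lids not pushed down. With the fingertips, gently press down on the middle of the lid of the widest tin until it is fully home, then move clear of it. Leave the lids of the other three tins open as they are, do not lift, tip or shift any tin, and leave the other things on the bench where they are.

Things in the scene. Friction and masses are not known exactly. Their poses are not given: they have to be found in the camera images.
- wide_tin: Bare-metal round ink tin with a plain paper band, the widest tin, low and broad: 104 mm across, 55 mm tall to its rim (without the lid), standing loose on the table. Origin: centre of its underside, z up.
- wide_tin_lid (a joint): How far (m) the press-in lid of wide_tin stands above its closed place: 0 is fully home, 0.009 to 0.012 at the start. It slides straight down, stiffly but evenly (about 2.5 N, no spring), stays where it is left and stops solidly at 0.
- wide_tin_lid_top (a point): Centre of the top face of wide_tin's flat round steel lid (104 mm across, flange 4 mm thick, a narrower neck below it visible while it stands open). With the lid home this point is 59 mm above the tin's underside.
- tall_tin: Bare-metal round ink tin with a plain paper band, the tallest tin: 78 mm across, 95 mm tall to its rim (without the lid), standing loose on the table. Origin: centre of its underside, z up.
- tall_tin_lid (a joint): How far (m) the press-in lid of tall_tin stands above its closed place: 0 is fully home, 0.009 to 0.012 at the start. It slides straight down, stiffly but evenly (about 2.5 N, no spring), stays where it is left and stops solidly at 0.
- tall_tin_lid_top (a point): Centre of the top face of tall_tin's flat round steel lid (78 mm across, flange 4 mm thick, a narrower neck below it visible while it stands open). With the lid home this point is 99 mm above the tin's underside.
- middle_tin: Bare-metal round ink tin with a plain paper band, a tin of middling size: 74 mm across, 65 mm tall to its rim (without the lid), standing loose on the table. Origin: centre of its underside, z up.
- middle_tin_lid (a joint): How far (m) the press-in lid of middle_tin stands above its closed place: 0 is fully home, 0.009 to 0.012 at the start. It slides straight down, stiffly but evenly (about 2.5 N, no spring), stays where it is left and stops solidly at 0.
- middle_tin_lid_top (a point): Centre of the top face of middle_tin's flat round steel lid (74 mm across, flange 4 mm thick, a narrower neck below it visible while it stands open). With the lid home this point is 69 mm above the tin's underside.
- small_tin: Bare-metal round ink tin with a plain paper band, the smallest tin: 58 mm across, 50 mm tall to its rim (without the lid), standing loose on the table. Origin: centre of its underside, z up.
- small_tin_lid (a joint): How far (m) the press-in lid of small_tin stands above its closed place: 0 is fully home, 0.009 to 0.012 at the start. It slides straight down, stiffly but evenly (about 2.5 N, no spring), stays where it is left and stops solidly at 0.
- small_tin_lid_top (a point): Centre of the top face of small_tin's flat round steel lid (58 mm across, flange 4 mm thick, a narrower neck below it visible while it stands open). With the lid home this point is 54 mm above the tin's underside.
- roller: Hand ink roller lying down: rubber roller 40 mm thick and 90 mm long, wooden handle. Origin: on the table under the front end of the handle; x points to the roller, 60 mm away. A bystander.
- ink_knife: Ink knife (spatula) about 210 mm long, lying flat. Origin: under its middle, x towards the blade. A bystander.
- jar: Small jar with a black cap, 36 mm across, 48 mm tall. Origin: centre of underside. A bystander.
- type_block: Wooden type block 26 x 34 x 23 mm. Origin: centre of underside. A bystander.
- wedge_block: Dark steel locking block 22 x 45 x 16 mm. Origin: centre of underside. A bystander.
Things that resemble listed ones, but are neither listed nor needed, are in the scene too. What is shaped like the wide_tin but purple is not meant.

How it is judged (in metres and radians):
On the way:
1. the lid of the widest tin is pressed fully home (within 2 mm) by the fingers on its middle (TCP within 20 mm of the lid's centre, seen from above) (value of joint wide_tin_lid below 0.002 m and contact force between the fingers and wide_tin_lid above 0.5 N and horizontal distance between the grasp point and wide_tin_lid_top below 0.02 m), for 0.1 s.
At the end, for the whole second after the job is handed in: The widest tin's lid is home within 2 mm; the other three lids still stand at least 7 mm open; every tin is upright (within 0.1 rad), at rest and within 20 mm of where it stood; roller, knife, jar and blocks are within 20 mm of where they lay (value of joint wide_tin_lid below 0.002 m and value of joint each of tall_tin_lid, middle_tin_lid, small_tin_lid above 0.007 m and distance of each of wide_tin, tall_tin, middle_tin, small_tin, roller, ink_knife, jar, type_block, wedge_block from where it was at the start of the episode below 0.02 m and angle between each of wide_tin, tall_tin, middle_tin, small_tin's own z axis and vertical below 0.1 rad and linear speed of each of wide_tin, tall_tin, middle_tin, small_tin below 0.02 m/s); the robot touches nothing.
It fails at once if the lid of another tin is pressed down (below 7 mm open) (value of joint any of tall_tin_lid, middle_tin_lid, small_tin_lid below 0.007 m).
It fails at once if a tin is lifted by more than 8 mm or tipped by more than 0.15 rad (height (world z) of any of wide_tin, tall_tin, middle_tin, small_tin above 0.008 m or angle between any of wide_tin, tall_tin, middle_tin, small_tin's own z axis and vertical above 0.15 rad).
It fails at once if a tin is shoved along by more than 20 mm (distance of any of wide_tin, tall_tin, middle_tin, small_tin from where it was at the start of the episode above 0.02 m).
It fails at once if a bystander (roller, knife, jar, block) is moved by more than 20 mm (distance of any of roller, ink_knife, jar, type_block, wedge_block from where it was at the start of the episode above 0.02 m).
It fails at once if the robot bears on the wide tin or its lid with more than 45 N (contact force between any of the arm, the fingers and wide_tin above 45 N).
It also fails if it takes over 29 s, if anything falls off the work surface, if the arm or the gripper's body presses on something with over 40 N, if the wrist force passes 120 N, or if a joint passes its speed limit or range.

## Working session

There is one attempt and no reset: what is moved stays moved. The work goes in short steps, Python scripts to look and compute and a tool call to move; the robot and the scene stay as the last step left them, time stands still between calls to the robot, and variables do not carry over. Pictures are saved under pics/ and viewed, at most 10 in all, crops included, and the job is handed in when it is done.

Besides the shell and the picture viewer there is one more tool, called after "Call:" by a JSON object that holds its "name" and its "arguments". jog_arm: Moves the arm, as the interface text tells. Shift numbers are shares of 40 mm and turn numbers shares of 10 degrees, none past 1 either way. Its arguments: {"type":"object","properties":{"commands":{"type":"array"},"squeeze":{"type":"number"}},"required":["commands"]}

```bash
mkdir -p pics; python3 - <<'E'
from cell import manip,cams,job
import cv2,pickle
d={}
for n in("top","side"):
    c=cams.camera(n);d[n]=c;cv2.imwrite(f"pics/{n}0.png",c["image"][:,:,::-1])
    print(n,c["fx"],c["cx"],c["cy"],c["dist_coeffs"],c["world_to_cam"])
pickle.dump(d,open("c.pkl","wb"));print(manip.read_state())
E
```

```text
top 373.13505659721915 314.4406035006979 196.7631254457222 [-0.05646188  0.          0.          0.          0.        ] [[-2.75986579e-02 -9.99618210e-01  1.32195528e-03  1.06435815e+01]
 [-9.92748532e-01  2.72541588e-02 -1.17079302e-01  5.18679258e+02]
 [ 1.16998574e-01 -4.54360076e-03 -9.93121689e-01  9.53938205e+02]
 [ 0.00000000e+00  0.00000000e+00  0.00000000e+00  1.00000000e+00]]
side 489.8996033020519 327.96479889436125 198.85075456790648 [-0.15354838  0.          0.          0.          0.        ] [[-8.13591256e-01  5.81128174e-01 -1.89555647e-02  3.90060638e+02]
 [ 3.89689586e-01  5.20798015e-01 -7.59546875e-01 -1.09688802e+02]
 [-4.31522068e-01 -6.25347482e-01 -6.50176308e-01  1.53127442e+03]
 [ 0.00000000e+00  0.00000000e+00  0.00000000e+00  1.00000000e+00]]
{'clock': 0.1, 'joints': array([ 1.05137141e+00,  3.00418051e-01,  1.52149528e+00, -3.07489166e-05,
        1.32072032e+00, -6.66130926e-02]), 'qd': array([ 6.00123576e-05, -1.70439124e-03, -1.39893010e-03, -1.82297517e-03,
       -1.15025941e-04,  1.23877301e-04]), 'effort': array([ 1.23440201e-03, -5.32642579e+01, -3.53288269e+01,  7.10172113e-02,
        2.34550936e-02, -3.87439832e-05]), 'eef_pos': array([240.53270732, 494.37850492, 223.75172085]), 'eef_rot': array([-3.14055198e+00, -3.95745317e-05,  2.68878843e+00]), 'wrist_force': array([ 0.096459  ,  0.03666349, -1.07475089]), 'moment': array([0.04594685, 0.00698206, 0.0175963 ]), 'finger_force': 0.0, 'finger_gap': 94.20912391904639}
```

View pics/top0.png

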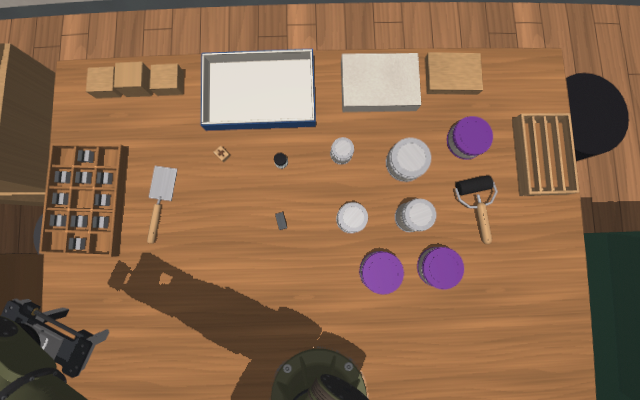

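View pics/side0.png

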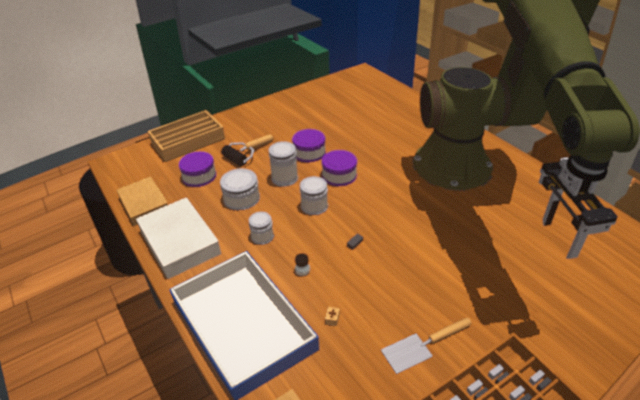

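Top view: metal tins at about (342,150), (410,158), (352,217) and (416,215). Purple lookalikes are at (471,136), (383,272) and (441,268). The one at (410,158) is bare metal, low and broadest, which fits wide_tin. In the side view it is at (240,188). I'll confirm in an enlarged crop.

```bash
python3 - <<'E'
import pickle,cv2,numpy as np
d=pickle.load(open("c.pkl","rb"))
a=d["top"]["image"][120:200,370:450,::-1];b=d["side"]["image"][150:230,200:280,::-1]
cv2.imwrite("pics/crop.png",cv2.resize(np.hstack([a,b]),None,fx=5,fy=5,interpolation=cv2.INTER_CUBIC))
E
cat > h.py <<'E'
import pickle,cv2,numpy as np
d=pickle.load(open("c.pkl","rb"))
def K(c):return np.array([[c["fx"],0,c["cx"]],[0,c["fy"],c["cy"]],[0,0,1]])
def at(n,uv,z):
    c=d[n];p=cv2.undistortPoints(np.array([[uv]],float),K(c),np.array(c["dist_coeffs"]))[0,0]
    T=np.array(c["world_to_cam"]);R=T[:3,:3];o=-R.T@T[:3,3];v=R.T@[p[0],p[1],1]
    return o+v*(z-o[2])/v[2]
def proj(n,X):
    c=d[n];T=np.array(c["world_to_cam"]);return cv2.projectPoints(np.array(X,float).reshape(-1,3),cv2.Rodrigues(T[:3,:3])[0],T[:3,3],K(c),np.array(c["dist_coeffs"]))[0][:,0]
E
python3 -c "
from h import *
for uv,z in [((410,158),69.5),((342,150),64),((352,217),79),((417,215),109),((471,136),69)]:print(uv,at('top',uv,z).round())
print(at('side',(240,181),69.5).round())"
```

```text
(410, 158) [ 608. -252.   70.]
(342, 150) [635. -78.  64.]
(352, 217) [460. -96.  79.]
(417, 215) [ 458. -251.  109.]
(471, 136) [ 663. -417.   69.]
[ 610. -241.   70.]
```

View pics/crop.png

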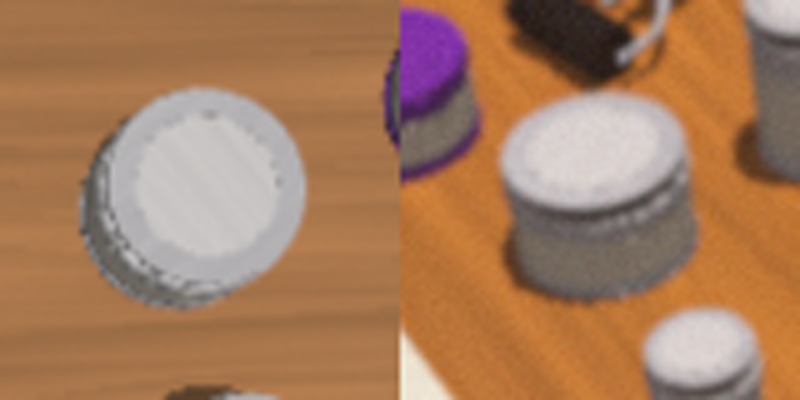

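```bash
python3 -c "
from h import *
from scipy.spatial.transform import Rotation as Ro
from scipy.optimize import least_squares
o=[(410.9,157.1),(238.6,180.0)]
print(at('top',o[0],69.5),at('side',o[1],69.5))
s=least_squares(lambda X:np.r_[proj('top',X)[0]-o[0],proj('side',X)[0]-o[1]],[610,-250,70]);print(s.x,s.fun)
X=s.x;R=Ro.from_euler('xyz',[-3.14055,0,2.68879]).as_matrix()
print(R.T@(X-[240.5,494.4,223.75]))"
```

```text
[ 610.25384331 -254.82754443   69.5       ] [ 611.31223492 -247.74659346   69.5       ]
[ 610.09244931 -255.22994987   64.737727  ] [-0.31396346  0.46556167 -0.60635    -0.1512986 ]
[-660.30029462 -512.22748769  159.54643546]
```

The crop shows a bare-metal tin with its lid centre at top (410.9,157.1) and side (238.6,180.0). Its lid is about 101 mm across and 65–70 mm high, so it is the wide tin. The target is about (610.5, -252), so I'll travel there high with the gripper shut.

Call:
{"name": "jog_arm", "arguments": {"commands": [{"dx":-0.82,"dy":-0.64,"gripper":1},{"dx":-0.82,"dy":-0.64,"gripper":1},{"dx":-0.82,"dy":-0.64,"gripper":1},{"dx":-0.82,"dy":-0.64,"gripper":1},{"dx":-0.82,"dy":-0.64,"gripper":1},{"dx":-0.82,"dy":-0.64,"gripper":1},{"dx":-0.82,"dy":-0.64,"gripper":1},{"dx":-0.82,"dy":-0.64,"gripper":1},{"dx":-0.82,"dy":-0.64,"gripper":1},{"dx":-0.82,"dy":-0.64,"gripper":1}], "squeeze": 5}}

```text
schema error: expected keys dx, dy, dz, ax, ay, az, gripper
```

Call:
{"name": "jog_arm", "arguments": {"commands": [{"dx":-0.82,"dy":-0.64,"gripper":1},{"dx":-0.82,"dy":-0.64,"gripper":1},{"dx":-0.82,"dy":-0.64,"gripper":1},{"dx":-0.82,"dy":-0.64,"gripper":1},{"dx":-0.82,"dy":-0.64,"gripper":1},{"dx":-0.82,"dy":-0.64,"gripper":1},{"dx":-0.82,"dy":-0.64,"gripper":1},{"dx":-0.82,"dy":-0.64,"gripper":1},{"dx":-0.82,"dy":-0.64,"gripper":1},{"gripper":1}]}}

```text
schema error: expected keys dx, dy, dz, ax, ay, az, gripper
```

All the keys are required in each row.

Call:
{"name": "jog_arm", "arguments": {"commands": [{"dx":-0.82,"dy":-0.64,"dz":0,"ax":0,"ay":0,"az":0,"gripper":1},{"dx":-0.82,"dy":-0.64,"dz":0,"ax":0,"ay":0,"az":0,"gripper":1},{"dx":-0.82,"dy":-0.64,"dz":0,"ax":0,"ay":0,"az":0,"gripper":1},{"dx":-0.82,"dy":-0.64,"dz":0,"ax":0,"ay":0,"az":0,"gripper":1},{"dx":-0.82,"dy":-0.64,"dz":0,"ax":0,"ay":0,"az":0,"gripper":1},{"dx":-0.82,"dy":-0.64,"dz":0,"ax":0,"ay":0,"az":0,"gripper":1},{"dx":-0.82,"dy":-0.64,"dz":0,"ax":0,"ay":0,"az":0,"gripper":1},{"dx":-0.82,"dy":-0.64,"dz":0,"ax":0,"ay":0,"az":0,"gripper":1},{"dx":-0.82,"dy":-0.64,"dz":0,"ax":0,"ay":0,"az":0,"gripper":1},{"dx":-0.82,"dy":-0.64,"dz":0,"ax":0,"ay":0,"az":0,"gripper":1}], "squeeze": 5}}

```text
clock: 1.35
eef_pos: [423.9, 119.6, 224.2]
eef_rot: [-3.142, -0.0, 2.689]
wrist_force: [0.6, 0.1, -0.6]
finger_gap: 0.5
finger_force: 0.0
```

Call:
{"name": "jog_arm", "arguments": {"commands": [{"dx":-0.9,"dy":-0.7,"dz":0,"ax":0,"ay":0,"az":0,"gripper":1},{"dx":-0.9,"dy":-0.7,"dz":0,"ax":0,"ay":0,"az":0,"gripper":1},{"dx":-0.9,"dy":-0.7,"dz":0,"ax":0,"ay":0,"az":0,"gripper":1},{"dx":-0.9,"dy":-0.7,"dz":0,"ax":0,"ay":0,"az":0,"gripper":1},{"dx":-0.9,"dy":-0.7,"dz":0,"ax":0,"ay":0,"az":0,"gripper":1},{"dx":-0.9,"dy":-0.7,"dz":0,"ax":0,"ay":0,"az":0,"gripper":1},{"dx":-0.9,"dy":-0.7,"dz":0,"ax":0,"ay":0,"az":0,"gripper":1},{"dx":-0.9,"dy":-0.7,"dz":0,"ax":0,"ay":0,"az":0,"gripper":1},{"dx":-0.9,"dy":-0.7,"dz":0,"ax":0,"ay":0,"az":0,"gripper":1},{"dx":-0.15,"dy":0,"dz":0,"ax":0,"ay":0,"az":0,"gripper":1}]}}

```text
clock: 2.6
eef_pos: [610.1, -252.3, 222.9]
eef_rot: [-3.141, -0.002, 2.686]
wrist_force: [-0.1, 0.5, -0.1]
finger_gap: 0.7
finger_force: 0.0
```

Call:
{"name": "jog_arm", "arguments": {"commands": [{"dx":0,"dy":0,"dz":0.8,"ax":0,"ay":0,"az":0,"gripper":1},{"dx":0,"dy":0,"dz":0.8,"ax":0,"ay":0,"az":0,"gripper":1},{"dx":0,"dy":0,"dz":0.8,"ax":0,"ay":0,"az":0,"gripper":1},{"dx":0,"dy":0,"dz":0.6,"ax":0,"ay":0,"az":0,"gripper":1},{"dx":0,"dy":0,"dz":0,"ax":0,"ay":0,"az":0,"gripper":1}]}}

```text
clock: 3.22
eef_pos: [609.2, -248.9, 102.5]
eef_rot: [3.142, -0.004, 2.689]
wrist_force: [-0.4, -0.2, -0.1]
finger_gap: 0.5
finger_force: 0.0
```

```bash
python3 - <<'E'
from cell import cams
import cv2,numpy as np
a=cams.camera("top")["image"][100:220,350:470,::-1];b=cams.camera("side")["image"][110:230,180:300,::-1]
cv2.imwrite("pics/pre.png",cv2.resize(np.hstack([a,b]),None,fx=3.3,fy=3.3,interpolation=cv2.INTER_CUBIC))
E
```

```text
(no output)
```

View pics/pre.png

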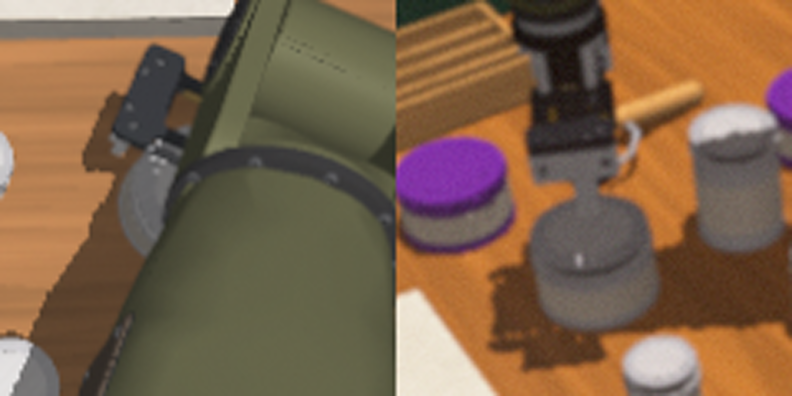

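The side view shows the closed fingertips at about (238,175), just above the lid centre at (238.6,180). I'll press down slowly.

Call:
{"name": "jog_arm", "arguments": {"commands": [{"dx":0,"dy":-0.04,"dz":0.1,"ax":0,"ay":0,"az":0,"gripper":1},{"dx":0,"dy":-0.04,"dz":0.1,"ax":0,"ay":0,"az":0,"gripper":1},{"dx":0,"dy":0,"dz":0.05,"ax":0,"ay":0,"az":0,"gripper":1},{"dx":0,"dy":0,"dz":0.05,"ax":0,"ay":0,"az":0,"gripper":1},{"dx":0,"dy":0,"dz":0.05,"ax":0,"ay":0,"az":0,"gripper":1},{"dx":0,"dy":0,"dz":0.05,"ax":0,"ay":0,"az":0,"gripper":1}]}}

```text
clock: 4.08
eef_pos: [608.7, -253.0, 88.1]
eef_rot: [-3.142, 0.0, 2.689]
wrist_force: [-0.1, 0.9, 2.5]
finger_gap: 0.4
finger_force: 1.1
```

Call:
{"name": "jog_arm", "arguments": {"commands": [{"dx":0,"dy":0,"dz":0.05,"ax":0,"ay":0,"az":0,"gripper":1},{"dx":0,"dy":0,"dz":0.05,"ax":0,"ay":0,"az":0,"gripper":1},{"dx":0,"dy":0,"dz":0.05,"ax":0,"ay":0,"az":0,"gripper":1}]}}

```text
clock: 4.45
eef_pos: [608.7, -253.0, 82.2]
eef_rot: [3.142, 0.0, 2.689]
wrist_force: [-1.0, -0.3, 1.8]
finger_gap: 0.6
finger_force: 1.1
```

In contact at about 2.5 N. Home should be at a TCP height of about 78.

Call:
{"name": "jog_arm", "arguments": {"commands": [{"dx":0,"dy":0,"dz":0.04,"ax":0,"ay":0,"az":0,"gripper":1},{"dx":0,"dy":0,"dz":0.04,"ax":0,"ay":0,"az":0,"gripper":1}]}}

```text
clock: 4.7
eef_pos: [608.7, -253.0, 79.0]
eef_rot: [3.142, 0.0, 2.689]
wrist_force: [-1.2, 0.5, 1.3]
finger_gap: 0.9
finger_force: 1.1
```

Call:
{"name": "jog_arm", "arguments": {"commands": [{"dx":0,"dy":0,"dz":0.02,"ax":0,"ay":0,"az":0,"gripper":1}]}}

```text
clock: 4.82
eef_pos: [608.7, -253.0, 78.2]
eef_rot: [3.142, 0.0, 2.689]
wrist_force: [-0.1, 0.6, 2.2]
finger_gap: 0.6
finger_force: 1.0
```

Call:
{"name": "jog_arm", "arguments": {"commands": [{"dx":0,"dy":0,"dz":0.015,"ax":0,"ay":0,"az":0,"gripper":1}]}}

```text
clock: 4.95
eef_pos: [608.8, -253.0, 78.1]
eef_rot: [3.142, 0.0, 2.689]
wrist_force: [-2.3, 1.4, 8.9]
finger_gap: 0.5
finger_force: 4.3
```

Solid stop: the force rose to 8.9 N at z = 78.1. I'll hold briefly, then withdraw.

Call:
{"name": "jog_arm", "arguments": {"commands": [{"dx":0,"dy":0,"dz":0,"ax":0,"ay":0,"az":0,"gripper":1},{"dx":0,"dy":0,"dz":0,"ax":0,"ay":0,"az":0,"gripper":1},{"dx":0,"dy":0,"dz":0,"ax":0,"ay":0,"az":0,"gripper":1}]}}

```text
clock: 5.32
eef_pos: [608.7, -253.0, 78.1]
eef_rot: [-3.142, 0.0, 2.689]
wrist_force: [-1.8, 1.4, 5.5]
finger_gap: 0.4
finger_force: 2.8
```

Call:
{"name": "jog_arm", "arguments": {"commands": [{"dx":0,"dy":0,"dz":-0.1,"ax":0,"ay":0,"az":0,"gripper":1},{"dx":0,"dy":0,"dz":-0.3,"ax":0,"ay":0,"az":0,"gripper":1},{"dx":0,"dy":0,"dz":-0.8,"ax":0,"ay":0,"az":0,"gripper":1},{"dx":0,"dy":0,"dz":-0.8,"ax":0,"ay":0,"az":0,"gripper":1},{"dx":0,"dy":0,"dz":-0.8,"ax":0,"ay":0,"az":0,"gripper":1},{"dx":0,"dy":0,"dz":-0.8,"ax":0,"ay":0,"az":0,"gripper":1},{"dx":0,"dy":0,"dz":0,"ax":0,"ay":0,"az":0,"gripper":1}]}}

```text
clock: 6.2
eef_pos: [609.4, -253.3, 225.0]
eef_rot: [-3.142, 0.005, 2.689]
wrist_force: [-0.8, -0.4, 0.1]
finger_gap: 0.9
finger_force: 0.0
```

```bash
python3 - <<'E'
from cell import cams
import cv2
b=cams.camera("side")["image"][110:260,140:360,::-1]
cv2.imwrite("pics/post.png",cv2.resize(b,None,fx=3.5,fy=3.5,interpolation=cv2.INTER_CUBIC))
E
```

```text
(no output)
```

View pics/post.png

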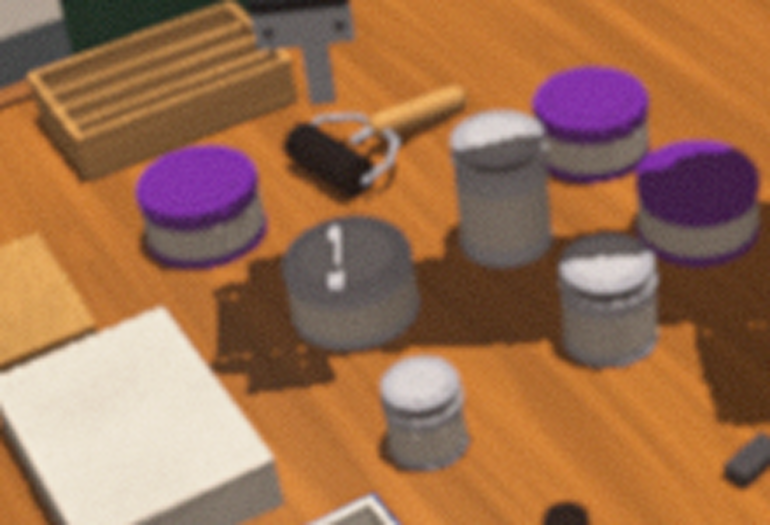

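The picture shows the wide tin's lid flush at crop (350,260), with no neck visible. The other tins still stand open and the fingers are clear.

```bash
python3 -c "
from cell import job
print(job.sign_off())"
```

```text
the job is handed in; nothing more can be done
None
```

The wide tin's lid is pressed home (solid stop at TCP height 78.1 mm, about 9 N), the other three lids look open and nothing shifted in the last picture, the arm is clear, and the job is handed in; no verdict came back.

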